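# Park the printing tools on their silhouettes

### The arm

A 6-joint arm with a two-finger parallel gripper is mounted at the origin on the work surface. World frame = base frame: x ahead of the robot, y to its left, z up, the work surface at z = 0. Lengths are in m, angles in rad, forces in N, time in s.
With the tool pointing down it reaches from about 0.3 to 0.775 m from the base axis. Payload 14.6 kg.
Tool frame: the origin (TCP) lies midway between the tips of the shut fingers; the grasp point (between the pads) lies 19 mm behind it (ctrl.pinch_z is the distance from the TCP to the grasp point, in m); z points along the fingers, y is the line along which they close (so a half turn about z gives the same grasp; the last joint's range is limited). The gripper opens to 94 mm and grips with 3 to 60 N. Pads are 16 mm wide; open, the fingers measure 119 mm over their backs; the gripper's body (75 mm by 177 mm) begins 78 mm behind the grasp point.
Start: joints at [1.072, 0.3, 1.521, -0, 1.321, -0.067], TCP at [0.23, 0.5, 0.205] pointing down, gripper open.
Joint ranges: [-3.03, 3.03], [-0.79, 2.21], [0.23, 2.52], [-1.04, 4.18], [0, 3.07], [-2.55, 2.55]. Speed limits (rad/s): [2.22, 2.22, 2.57, 3.14, 3.14, 3.14].

### API

Orientations are given as [roll, pitch, yaw] about the fixed x, y, z axes, in that order (R = Rz(yaw) Ry(pitch) Rx(roll)).
In Python, from station import ctrl gives the robot as it stands.
- The arm moves only by the tool jog_arm, never from a script. Its argument "motion" is a list of rows, each a list of 7 numbers: the shift along the tool's x, y, z in m, then the turn, a rotation vector about the tool's x, y, z in rad, then the opening, from -1 (shut) to 1 (fully open). In form: [[tx, ty, tz, rx, ry, rz, gripper], ...]. A call has 1 to 5 rows; each row shifts and turns the commanded pose from where the row before left it, along the tool's axes as they then stand; what a row does not reach is not made up. A row lasts 1/10 s, in which the tool goes at most 50 mm and 8.59 degrees, less where a joint would pass 70% of its speed; a pose out of reach is approached as far as the arm can. A call is refused whole if a number of a shift passes 0.05 or a number of a turn 0.15, either way. A call with a gripper value outside its range is refused whole. The fingers move at their own pace and stop on an object; "squeeze" is the grip in N (left out, the last holds). Time passes only in rows, so rows that do not move let the fingers close. It gives the time, the measured TCP pose, the force, the opening and the grip force at its end, in the units of the state.
- ctrl.get_obs(): the state, without advancing time (a new reading comes with each control period).
- ctrl.camera(name): name is "scene" or "top"; returns the picture (400x640x3 uint8, red, green, blue); there is no depth.
- ctrl.camera_model(name): a dict with "intrinsics" (3x3 intrinsics, pixels), "rvec" (rotation vector, rad) and "tvec" (3), from world to camera coordinates, as OpenCV has them. Camera axes: x right, y down, z forward; pixel columns grow to the right and rows downward; lengths in m; the calibration is good to about 2 mm. A picture is of the moment at which its call begins. camera_model takes no time and is no camera call.
- ctrl.hand_in(): hands the job in; it is judged then, once.
The state is a dict: "time_s": time; "qpos": joint angles; "joint_vel": joint speeds; "tau": joint torques, N m; "ee_pos": TCP position; "eef_rot": TCP orientation; "force": force on the tool from outside, world axes, zero at the start; "moment": the same for the moment, N m; "grip_width": finger opening in m; "grip_force": force on a finger pad.
Only numpy, scipy, OpenCV 4.12 (cv2) and the standard library are available. Lean on these libraries where they do the work, as an engineer would, in place of code of your own. Each camera call takes 0.05 s, during which the arm holds its last target. There are 200 camera calls.

### The job

The print run is over: park the four tools, the large round weight, the small round weight, the bar weight and the squeegee, each on the cork pad that shows its own dark silhouette, lying flat, centred and turned so that it covers the silhouette (the squeegee's handle over the handle's silhouette). Set each one down gently, do not drop it, and leave the little white ink pot standing where it is.

Things in the scene. Friction and masses are not known exactly. Their poses are not given: they have to be found in the camera images.
- big_weight: Large round pattern weight, bright steel disc 68 mm across and 22 mm high with a dark upright cylindrical knob 26 mm across and 24 mm high on its centre (total height 46 mm), about 0.6 kg. It is best lifted by this grip from above. Origin: centre of the underside; z up.
- small_weight: Small round pattern weight, bright steel disc 48 mm across and 22 mm high with a dark upright cylindrical knob 22 mm across and 24 mm high on its centre (total height 46 mm), about 0.3 kg. It is best lifted by this grip from above. Origin: centre of the underside; z up.
- bar_weight: Bar-shaped pattern weight, bright steel bar 110 mm (along its x) by 36 mm (y) by 22 mm high, with a dark block grip 40 mm (x) by 20 mm (y) by 24 mm high on its centre (total height 46 mm), about 0.6 kg. It is best lifted by this grip from above. Origin: centre of the underside; z up. Either way round is the same.
- squeegee: T-shaped hand squeegee lying flat, about 0.18 kg. Wooden handle from x = -50 to +20 mm, 24 mm wide (y), 22 mm high; aluminium head across the end, x = 20 to 38 mm, 110 mm long (y), 18 mm high; dark rubber blade, x = 38 to 52 mm, 106 mm long, z = 6 to 12 mm. Centre of mass near x = +4 mm: grip the handle across its sides near the origin. Origin: on the underside of the handle, on its centre line, 20 mm behind the head; x points from the handle to the blade, z up.
- squeegee_handle_end (a point): Free end of the squeegee's handle: x = -50 mm, y = 0, z = 11 mm in the squeegee's frame.
- big_pad: fixed flat cork plate 4 mm thick, lying on the bench (top at z = 4 mm), 100 x 100 mm, with a dark round silhouette 76 mm across at its centre: place of the large round weight. Origin: centre of the underside; z up.
- small_pad: fixed flat cork plate 4 mm thick, lying on the bench (top at z = 4 mm), 80 x 80 mm, with a dark round silhouette 56 mm across at its centre: place of the small round weight. Origin: centre of the underside; z up.
- bar_pad: fixed flat cork plate 4 mm thick, lying on the bench (top at z = 4 mm), 140 mm (x) by 66 mm (y), with a dark oblong silhouette 118 x 44 mm (long along x) at its centre: place of the bar weight. Origin: centre of the underside; z up.
- squeegee_pad: fixed flat cork plate 4 mm thick, lying on the bench (top at z = 4 mm), 126 mm (x) by 136 mm (y), with a dark T-shaped silhouette (about 4 mm larger all round than the squeegee): the handle's stem from x = -54 mm, the cross bar at x = 16 to 56 mm. The parked squeegee has the same origin and axes as the pad: x from handle to blade. Origin: centre of the underside; z up.
- ink_pot: Capped small white ink pot with a black cap, 32 mm across, 40 mm high, standing upright among the tools; not to be moved. Origin: centre of the underside; z up.
Mind the look-alikes: they are no part of the job. Leave any blue or turquoise look-alike of the small_weight alone.

How it is judged:
At the end, for the whole second after the job is handed in: Each tool lies flat (under 0.1 rad) and at rest on its own pad, origins within 12 mm horizontally, underside 1 to 9 mm above the bench; bar weight and squeegee within 0.2 rad of their pads' x axes, the squeegee's handle end beyond 30 mm on the pad's -x side (horizontal distance between big_weight and big_pad below 0.012 m and height (world z) of big_weight between 0.001 and 0.009 m and angle between each of big_weight, small_weight, bar_weight, squeegee's own z axis and vertical below 0.1 rad and linear speed of each of big_weight, small_weight, bar_weight, squeegee below 0.02 m/s and angular speed of each of big_weight, small_weight, bar_weight, squeegee below 0.15 rad/s and horizontal distance between small_weight and small_pad below 0.012 m and height (world z) of small_weight between 0.001 and 0.009 m and horizontal distance between bar_weight and bar_pad below 0.012 m and height (world z) of bar_weight between 0.001 and 0.009 m and angle between the x axis of bar_weight and the x axis of bar_pad, either way round below 0.2 rad and horizontal distance between squeegee and squeegee_pad below 0.012 m and height (world z) of squeegee between 0.001 and 0.009 m and angle between the x axis of squeegee and the x axis of squeegee_pad, either way round below 0.2 rad and x of squeegee_handle_end in the frame of squeegee_pad below -0.03 m); the robot touches nothing.
It fails at once if the ink pot is shifted by more than 20 mm or tipped over (distance of ink_pot from where it was at the start of the episode above 0.02 m or angle between ink_pot's own z axis and vertical above 0.3 rad).
It fails at once if a tool is dropped (it comes down to within 20 mm of the bench faster than 0.6 m/s) ((height (world z) of big_weight below 0.02 m and linear speed of big_weight above 0.6 m/s) or (height (world z) of small_weight below 0.02 m and linear speed of small_weight above 0.6 m/s) or (height (world z) of bar_weight below 0.02 m and linear speed of bar_weight above 0.6 m/s) or (height (world z) of squeegee below 0.02 m and linear speed of squeegee above 0.6 m/s)).
It also fails if it takes over 141 s, if anything falls off the work surface, if the arm or the gripper's body presses on something with over 40 N, if the wrist force passes 120 N, or if a joint passes its speed limit or range.

## Working session

There is one attempt and no reset: what is moved stays moved. The work goes in short steps, Python scripts to look and compute and a tool call to move; the robot and the scene stay as the last step left them, time stands still between calls to the robot, and variables do not carry over. Pictures are saved under pics/ and viewed, at most 14 in all, crops included, and the job is handed in when it is done.

Besides the shell and the picture viewer there is one more tool, called after "Call:" as a command line: name --pt "numbers of a row" for each row, then --argument value for the rest. jog_arm: Moves the arm, as the interface text tells. Its arguments: {"type":"object","properties":{"motion":{"type":"array"},"squeeze":{"type":"number"}},"required":["motion"]}

```bash
ls; mkdir -p pics; python3 - <<'E'
from station import ctrl
import cv2
for n in("top","scene"):
    im=ctrl.camera(n); cv2.imwrite(f"pics/{n}0.png",im[:,:,::-1])
    print(n,ctrl.camera_model(n))
print(ctrl.get_obs(),ctrl.pinch_z)
E
```

```text
pics
top {'intrinsics': array([[468.89928697,   0.        , 317.7393504 ],
       [  0.        , 468.89928697, 208.58590186],
       [  0.        ,   0.        ,   1.        ]]), 'rvec': array([ 2.14322486, -2.13566403,  0.20205362]), 'tvec': array([-0.01349024,  0.4923201 ,  1.15575363])}
scene {'intrinsics': array([[406.49834362,   0.        , 319.04821415],
       [  0.        , 406.49834362, 197.45588218],
       [  0.        ,   0.        ,   1.        ]]), 'rvec': array([ 1.43869538,  1.91761592, -0.99163738]), 'tvec': array([ 0.15934565, -0.23722573,  1.34714789])}
{'time_s': 0.1, 'qpos': array([ 1.07237495e+00,  3.00398044e-01,  1.52150657e+00, -3.79995866e-06,
        1.32067089e+00, -6.66049859e-02]), 'joint_vel': array([-0.00039812, -0.00190717, -0.00051611,  0.0005229 , -0.00023525,
        0.00020883]), 'tau': array([ 6.10006646e-04, -5.32640147e+01, -3.53281975e+01,  7.09775789e-02,
        2.34594400e-02, -7.25219735e-06]), 'ee_pos': array([0.23008593, 0.49931491, 0.20495792]), 'eef_rot': array([-3.14061174e+00, -6.17415607e-05,  2.70977717e+00]), 'force': array([0.16732744, 0.38890421, 0.23355595]), 'moment': array([-0.00800758, -0.00740953, -0.00302227]), 'grip_force': 0.0, 'grip_width': 0.09425295775465724} 0.0188
```

View pics/top0.png

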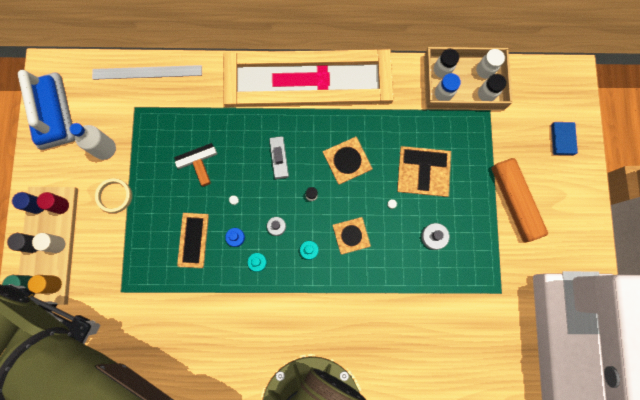

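View pics/scene0.png

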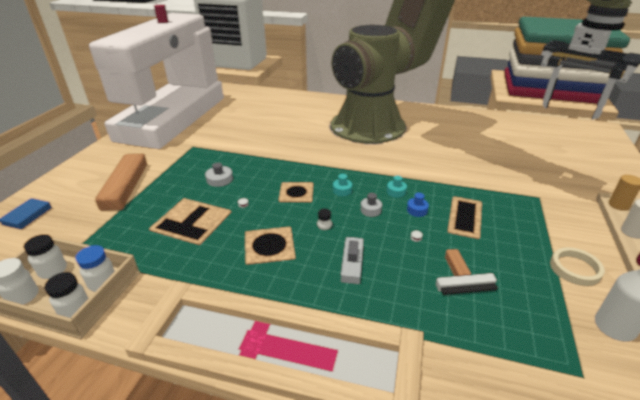

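Candidates (top view):
- **small_weight:** steel disc at (276,226). Look-alikes are blue (235,237), turquoise (257,262) and turquoise (309,250).
- **big_weight:** larger steel disc at (436,236).
- **bar_weight:** (279,157).
- **squeegee:** (198,165). The red one in the screen frame at (300,78) and the brown roller at (519,200) are not it.
- **ink_pot:** (311,194). The white discs at (233,200) and (392,204) are distractors.
- **Pads:** big (348,160), small (352,236), squeegee (425,171), bar (193,240).

Next I measure them and check the choice in one crop.

```bash
cat > h.py <<'E'
import numpy as np, cv2
from station import ctrl
def ray(name,px,z):
    m=ctrl.camera_model(name); R=cv2.Rodrigues(m["rvec"])[0]; t=m["tvec"]
    px=np.atleast_2d(np.asarray(px,float))
    d=np.c_[px,np.ones(len(px))]@np.linalg.inv(m["intrinsics"]).T@R
    c=-R.T@t
    return (c+d*((z-c[2])/d[:,2])[:,None])[:,:2]
def blobs(mask,amin=25):
    n,l,s,c=cv2.connectedComponentsWithStats(mask.astype(np.uint8),connectivity=8)
    return [(l==i,s[i],c[i]) for i in range(1,n) if s[i,4]>=amin]
def rect(name,mask,z):
    ys,xs=np.nonzero(mask); p=ray(name,np.c_[xs,ys],z)*1000
    (c,wh,a)=cv2.minAreaRect(p.astype(np.float32))
    if wh[0]<wh[1]: wh=wh[::-1]; a+=90
    a=(a+90)%180-90
    return np.round(c,1),np.round(wh,1),round(float(np.deg2rad(a)),3)
def masks(im):
    hsv=cv2.cvtColor(im,cv2.COLOR_RGB2HSV); H,S,V=[hsv[...,i].astype(int) for i in range(3)]
    return H,S,V
E
python3 - <<'E'
from h import *
im=ctrl.camera("top"); H,S,V=masks(im)
roi=np.zeros(H.shape,bool); roi[112:290,128:492]=1
def show(t,m,z,a=25):
    for b,s,c in blobs(m&roi,a): print(t,s[4],np.round(c),*rect("top",b,z))
show("warm",(H<25)&(S>70)&(V>90),.004)
show("steel",(S<60)&(V>90),.022)
show("dark",(V<75)&((H<50)|(H>90)|(S<90)),.004,12)
cv2.imwrite("pics/crop.png",np.hstack([cv2.resize(im[205:275,220:320,::-1],None,fx=4,fy=4),cv2.resize(im[205:275,400:470,::-1],None,fx=4,fy=4)]))
E
```

```text
warm 250 [130. 138.] [664.4 489.9] [198.   13.5] 0.071
warm 818 [347. 160.] [632.  -91.3] [102.  100.7] -1.137
warm 1500 [424. 175.] [ 603.3 -297.7] [136.9 127.2] 1.478
warm 264 [201. 172.] [596.9 299.1] [72.9 26.6] 0.401
warm 39 [129. 195.] [533.1 484.8] [48.4  5.2] 0.071
warm 702 [193. 240.] [415.  312.4] [140.5  67.5] -0.053
warm 636 [351. 235.] [ 428.7 -100. ] [81.1 80. ] -1.3
steel 557 [279. 157.] [634.4  91.8] [111.1  37.9] 0.139
steel 340 [195. 157.] [631.7 310.7] [110.6  23.4] -1.179
steel 71 [233. 200.] [518.8 207. ] [22.7 21.9] 0.795
steel 68 [392. 204.] [ 510.4 -204.7] [22.7 22.1] -0.801
steel 279 [276. 226.] [449.9  95.5] [46.9 46.4] 0.014
steel 537 [436. 236.] [ 426.3 -317.4] [67.7 66.5] -0.802
dark 129 [193. 152.] [652.9 321.7] [104.7   9. ] -1.181
dark 527 [347. 160.] [632.2 -90.9] [70.1 66.7] -1.564
dark 795 [424. 164.] [ 604.9 -298.1] [113.2 105. ] 1.475
dark 12 [279. 162.] [625.8  92.8] [13.5  5.3] -1.231
dark 103 [311. 193.] [542.3   5.6] [29.8 26.6] 0.005
dark 680 [192. 240.] [415.5 312.5] [114.6  40.2] -0.054
dark 298 [351. 235.] [428.1 -99.6] [50.1 47.2] -0.007
dark 17 [433. 237.] [ 426.1 -315.6] [17.4  7.2] 0.431
```

View pics/crop.png

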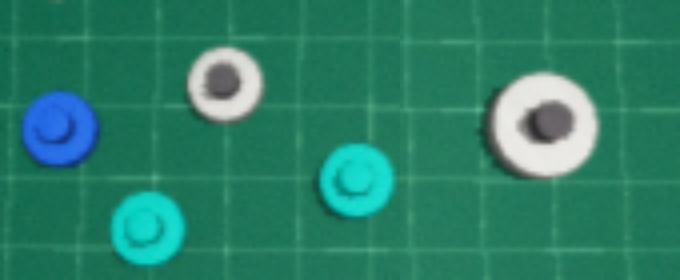

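The crop shows the plain steel small weight at (276,226) with a grey knob. Its look-alikes are blue or turquoise, and the big weight is at (436,236). I start with the squeegee at about (607,300) mm, yaw 0.39, so I turn the tool and go above it.

Call:
jog_arm --pt "0 0 0 0 0 -0.137 0.3" --pt "0 0 0 0 0 -0.137 0.3" --pt "0 0 0 0 0 -0.137 0.3" --pt "0 0 0 0 0 -0.137 0.3" --pt "0 0 0 0 0 -0.137 0.3" --squeeze 30

```text
time_s: 0.65
ee_pos: [0.2301, 0.4994, 0.2052]
eef_rot: [-3.141, -0.0, -2.883]
force: [-0.3, 0.1, 0.4]
grip_width: 0.0613
grip_force: 0.0
```

Call:
jog_arm --pt "0 0 0 0 0 -0.137 0.3" --pt "-0.027 -0.033 0.01 0 0 0 0.3" --pt "-0.027 -0.033 0.01 0 0 0 0.3" --pt "-0.027 -0.033 0.01 0 0 0 0.3" --pt "-0.027 -0.033 0.01 0 0 0 0.3"

```text
time_s: 1.15
ee_pos: [0.3815, 0.4175, 0.1649]
eef_rot: [-3.141, -0.0, -2.751]
force: [0.1, 0.9, 0.3]
grip_width: 0.0614
grip_force: 0.0
```

Call:
jog_arm --pt "-0.027 -0.033 0.01 0 0 0 0.3" --pt "-0.027 -0.033 0.01 0 0 0 0.3" --pt "-0.027 -0.033 0.01 0 0 0 0.3" --pt "-0.027 -0.033 0.01 0 0 0 0.3" --pt "-0.027 -0.033 0.01 0 0 0 0.3"

```text
time_s: 1.65
ee_pos: [0.5692, 0.3161, 0.1148]
eef_rot: [3.142, -0.0, -2.751]
force: [0.5, 0.9, -0.0]
grip_width: 0.061
grip_force: 0.0
```

Call:
jog_arm --pt "-0.027 -0.033 0.01 0 0 0 0.3" --pt "0 0 0 0 0 0 0.3" --pt "0 0 0 0 0 0 0.3" --pt "0 0 0 0 0 0 0.3"

```text
time_s: 2.05
ee_pos: [0.6047, 0.2977, 0.1056]
eef_rot: [3.141, -0.0, -2.751]
force: [-0.4, 0.1, 0.4]
grip_width: 0.061
grip_force: 0.0
```

```bash
cat >> h.py <<'E'
def to(x,y,z,yaw):
    o=ctrl.get_obs(); p=o["ee_pos"]; a=o["eef_rot"][2]
    d=np.array([x,y,z])/1000-p; t=(yaw-a+np.pi)%(2*np.pi)-np.pi
    print("mm pos",np.round(p*1000,1),"yaw",round(a%(2*np.pi),3),"q",np.round(o["qpos"],2),"| shift mm",np.round(1000*np.array([d[0]*np.cos(a)+d[1]*np.sin(a),d[0]*np.sin(a)-d[1]*np.cos(a),-d[2]]),1),"rz",round(-t,3),"grip",o["grip_width"],o["grip_force"],"t",o["time_s"])
E
python3 - <<'E'
from h import *
im=ctrl.camera("scene"); cv2.imwrite("pics/s1.png",im[:,:,::-1])
im=ctrl.camera("top"); H,S,V=masks(im)
to(607,300,5,3.534)
# squeegee handle/ bar etc. at proper height, from first top picture
im=cv2.cvtColor(cv2.imread("pics/top0.png"),cv2.COLOR_BGR2RGB);H,S,V=masks(im)
m=(H<25)&(S>70)&(V>90); m[:150]=0;m[190:]=0;m[:,:185]=0;m[:,215:]=0
print(rect("top",m,.022)); 
m=(S<60)&(V>90); m[:140]=0;m[175:]=0;m[:,:170]=0;m[:,220:]=0
print(rect("top",m,.018))
E
```

```text
mm pos [604.7 298.  106.1] yaw 3.533 q [ 0.4   0.66  1.23  0.    1.25 -1.56] | shift mm [ -2.9   1.  101.1] rz -0.001 grip 0.06139451355504796 0.0 t 2.15
(array([592.4, 294.6]), array([71.8, 26.1]), 0.41)
(array([632.7, 311.6]), array([111. ,  23.9]), -1.179)
```

Call:
jog_arm --pt "-0.002 0.001 0.04 0 0 0 0.3" --pt "0 0 0.03 0 0 0 0.3" --pt "0 0 0.02 0 0 0 0.3" --pt "0 0 0.01 0 0 0 0.3" --pt "0 0 0 0 0 0 0.3"

```text
time_s: 2.65
ee_pos: [0.6061, 0.299, 0.0048]
eef_rot: [-3.142, -0.001, -2.751]
force: [0.3, -0.4, 0.2]
grip_width: 0.061
grip_force: 0.0
```

Call:
jog_arm --pt "0 0 0 0 0 0 -1" --pt "0 0 0 0 0 0 -1" --pt "0 0 0 0 0 0 -1" --pt "0 0 0 0 0 0 -1" --pt "0 0 0 0 0 0 -1"

```text
time_s: 3.15
ee_pos: [0.607, 0.2988, 0.0058]
eef_rot: [3.141, 0.001, -2.751]
force: [-1.3, 0.6, 0.4]
grip_width: 0.025
grip_force: 0.6
```

Call:
jog_arm --pt "0 0 -0.01 0 0 0 -1" --pt "0 0 -0.02 0 0 0 -1" --pt "0 0 -0.03 0 0 0 -1" --pt "0 0 -0.03 0 0 0 -1" --pt "0 0 0 0 0 0 -1"

```text
time_s: 3.65
ee_pos: [0.6086, 0.2995, 0.1007]
eef_rot: [3.142, 0.007, -2.751]
force: [0.5, -0.4, -0.5]
grip_width: 0.0235
grip_force: 30.0
```

```bash
python3 - <<'E'
from h import *
to(603,-298,10,3.049)
im=ctrl.camera("scene"); cv2.imwrite("pics/s2.png",im[:,:,::-1])
E
```

```text
mm pos [608.6 299.5 100.7] yaw 3.532 q [ 0.4   0.67  1.22 -0.    1.24 -1.56] | shift mm [ 232.5 -550.4   90.7] rz 0.483 grip 0.023489519901790133 29.989491999149323 t 3.65
```

View pics/s2.png

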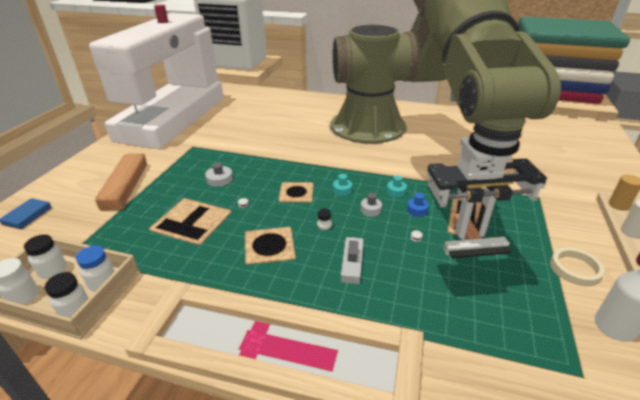

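The squeegee is held level near (478,240). I turn it and carry it to its pad.

Call:
jog_arm --pt "0 0 0 0 0 0.121 -1" --pt "0 0 0 0 0 0.121 -1" --pt "0 0 0 0 0 0.121 -1" --pt "0 0 0 0 0 0.12 -1" --pt "-0.002 -0.02 0 0 0 0 -1" --squeeze 40

```text
time_s: 4.2
ee_pos: [0.606, 0.2797, 0.0936]
eef_rot: [-3.141, -0.002, 3.046]
force: [-0.2, -0.8, -2.7]
grip_width: 0.0237
grip_force: 40.0
```

Call:
jog_arm --pt "-0.003 -0.04 0 0 0 0 -1" --pt "-0.004 -0.045 0 0 0 0 -1" --pt "-0.004 -0.045 0 0 0 0 -1" --pt "-0.004 -0.045 0 0 0 0 -1" --pt "-0.004 -0.045 0 0 0 0 -1"

```text
time_s: 4.7
ee_pos: [0.6046, 0.056, 0.0941]
eef_rot: [-3.141, -0.002, 3.049]
force: [-0.0, -0.2, -1.7]
grip_width: 0.0236
grip_force: 40.0
```

Call:
jog_arm --pt "-0.004 -0.045 0 0 0 0 -1" --pt "-0.004 -0.045 0 0 0 0 -1" --pt "-0.004 -0.045 0 0 0 0 -1" --pt "-0.004 -0.045 0 0 0 0 -1" --pt "-0.004 -0.045 0 0 0 0 -1"

```text
time_s: 5.2
ee_pos: [0.6037, -0.1698, 0.0941]
eef_rot: [3.141, -0.002, 3.049]
force: [0.5, 1.0, -1.3]
grip_width: 0.0237
grip_force: 40.0
```

Call:
jog_arm --pt "-0.004 -0.045 0 0 0 0 -1" --pt "-0.004 -0.045 0 0 0 0 -1" --pt "-0.002 -0.03 0 0 0 0 -1" --pt "0 -0.01 0 0 0 0 -1" --pt "0 0 0 0 0 0 -1"

```text
time_s: 5.7
ee_pos: [0.6017, -0.2991, 0.094]
eef_rot: [3.141, -0.002, 3.047]
force: [0.2, 0.5, -1.7]
grip_width: 0.0235
grip_force: 40.0
```

```bash
python3 - <<'E'
from h import *
to(603,-298,10,3.049)
im=ctrl.camera("top"); cv2.imwrite("pics/t3.png",cv2.resize(im[110:240,350:500,::-1],None,fx=4,fy=4))
E
```

```text
mm pos [ 601.7 -299.1   94. ] yaw 3.047 q [-0.52  0.67  1.24 -0.    1.23 -1.99] | shift mm [-1.2  1.2 84. ] rz -0.002 grip 0.02347943844967764 39.989250898361206 t 5.7
```

View pics/t3.png

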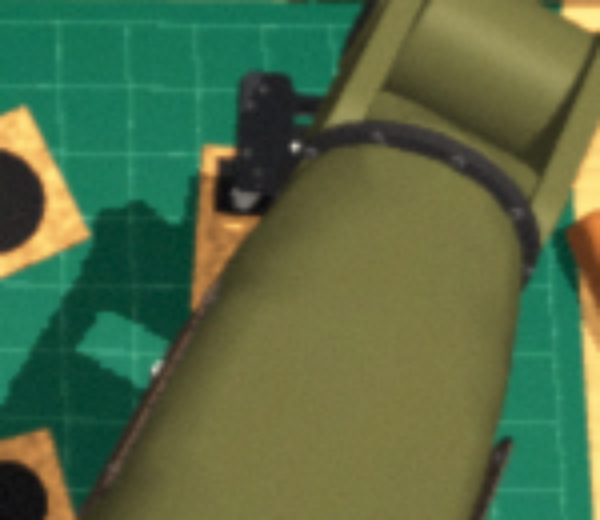

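The arm hides the squeegee in the top view. Only the pad's left corner shows, at about (215,160) in the crop, so I rely on the measured pose and lower.

Call:
jog_arm --pt "-0.001 0.001 0.03 0 0 0 -1" --pt "0 0 0.03 0 0 0 -1" --pt "0 0 0.015 0 0 0 -1" --pt "0 0 0.006 0 0 0 -1" --pt "0 0 0 0 0 0 -1"

```text
time_s: 6.25
ee_pos: [0.6038, -0.2968, 0.0145]
eef_rot: [3.141, -0.0, 3.05]
force: [-0.6, -0.6, -1.8]
grip_width: 0.0236
grip_force: 40.0
```

Call:
jog_arm --pt "0 0 0.002 0 0 0 -1" --pt "0 0 0.001 0 0 0 -1" --pt "0 0 0 0 0 0 -0.3" --pt "0 0 0 0 0 0 0.2" --pt "0 0 0 0 0 0 0.2"

```text
time_s: 6.75
ee_pos: [0.6038, -0.2977, 0.0119]
eef_rot: [-3.141, 0.001, 3.049]
force: [-0.1, -0.2, -0.3]
grip_width: 0.0442
grip_force: 0.0
```

Call:
jog_arm --pt "0 0 0 0 0 0 0.2" --pt "0 0 -0.02 0 0 0 0.2" --pt "0 0 -0.04 0 0 0 0.2" --pt "0 0 -0.04 0 0 0 0.2" --pt "0 0 -0.02 0 0 0 0.2"

```text
time_s: 7.25
ee_pos: [0.6045, -0.2981, 0.1356]
eef_rot: [-3.14, 0.004, 3.049]
force: [-0.0, -0.5, -0.9]
grip_width: 0.0565
grip_force: 0.0
```

```bash
python3 - <<'E'
from h import *
to(426,-317,110,3.14)
im=ctrl.camera("scene"); cv2.imwrite("pics/s4.png",im[:,:,::-1])
E
```

```text
mm pos [ 604.5 -298.1  135.6] yaw 3.049 q [-0.51  0.63  1.2   0.    1.3  -1.99] | shift mm [176.  -35.4  25.6] rz -0.091 grip 0.056463915610452754 0.0 t 7.25
```

View pics/s4.png

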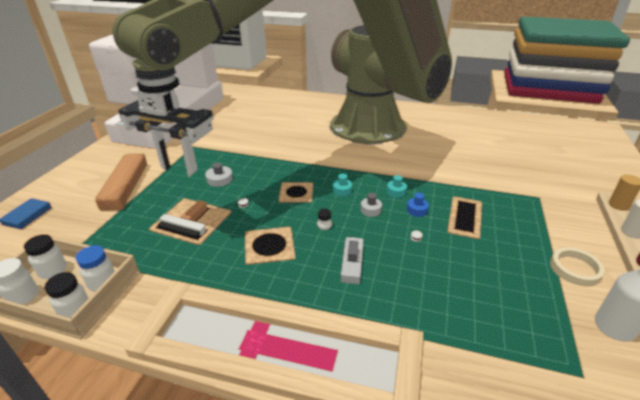

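The squeegee lies on its silhouette at (190,218). Next is the big weight.

Call:
jog_arm --pt "0 0 0 0 0 -0.091 0.3" --pt "0.04 -0.004 0 0 0 0 0.3" --pt "0.045 -0.005 0.01 0 0 0 0.3" --pt "0.045 -0.005 0.01 0 0 0 0.3" --pt "0.035 -0.004 0.01 0 0 0 0.3" --squeeze 50

```text
time_s: 7.8
ee_pos: [0.4362, -0.315, 0.1007]
eef_rot: [3.141, -0.0, 3.14]
force: [-0.2, -0.8, -0.0]
grip_width: 0.0612
grip_force: 0.0
```

Call:
jog_arm --pt "0.013 -0.001 0.005 0 0 0 0.3" --pt "0 0 0 0 0 0 0.3" --pt "0 0 0 0 0 0 0.3"

```text
time_s: 8.1
ee_pos: [0.4261, -0.3164, 0.0967]
eef_rot: [-3.141, 0.0, 3.14]
force: [0.7, 0.2, 0.7]
grip_width: 0.0613
grip_force: 0.0
```

```bash
python3 - <<'E'
from h import *
to(426,-317,26,3.14)
E
```

```text
mm pos [ 426.1 -316.4   96.7] yaw 3.14 q [-0.71  0.37  1.69  0.    1.07 -2.28] | shift mm [ 0.1 -0.6 70.7] rz -0.0 grip 0.06132679258409653 0.0 t 8.1
```

Call:
jog_arm --pt "0 -0.001 0.03 0 0 0 0.3" --pt "0 0 0.025 0 0 0 0.3" --pt "0 0 0.01 0 0 0 0.3" --pt "0 0 0.005 0 0 0 0.3" --pt "0 0 0 0 0 0 0.3"

```text
time_s: 8.6
ee_pos: [0.4261, -0.3172, 0.0266]
eef_rot: [-3.142, 0.0, 3.14]
force: [0.7, 0.3, 0.1]
grip_width: 0.061
grip_force: 0.0
```

Call:
jog_arm --pt "0 0 0 0 0 0 -1" --pt "0 0 0 0 0 0 -1" --pt "0 0 0 0 0 0 -1" --pt "0 0 0 0 0 0 -1" --pt "0 0 0 0 0 0 -1"

```text
time_s: 9.1
ee_pos: [0.4257, -0.3175, 0.0268]
eef_rot: [-3.141, 0.001, 3.14]
force: [0.4, 0.7, 3.7]
grip_width: 0.025
grip_force: 50.1
```

Call:
jog_arm --pt "0 0 0 0 0 0 -1" --pt "0 0 0 0 0 0 -1" --pt "0 0 0 0 0 0 -1"

```text
time_s: 9.4
ee_pos: [0.4257, -0.3175, 0.0268]
eef_rot: [-3.141, 0.001, 3.14]
force: [-0.1, -1.0, 5.4]
grip_width: 0.0249
grip_force: 50.0
```

Call:
jog_arm --pt "0 0 -0.005 0 0 0 -1" --pt "0 0 -0.015 0 0 0 -1" --pt "0 0 -0.025 0 0 0 -1" --pt "0 0 -0.025 0 0 0 -1" --pt "0 0 -0.01 0 0 0 -1"

```text
time_s: 9.9
ee_pos: [0.4259, -0.3173, 0.1081]
eef_rot: [-3.141, 0.001, 3.14]
force: [0.0, 0.0, -5.9]
grip_width: 0.0247
grip_force: 50.0
```

Call:
jog_arm --pt "0 0 0 0 0 0 -1" --pt "0 0 0 0 0 0 -1"

```text
time_s: 10.1
ee_pos: [0.425, -0.3168, 0.1052]
eef_rot: [3.14, -0.001, 3.14]
force: [0.3, 0.4, -6.4]
grip_width: 0.0249
grip_force: 50.0
```

```bash
python3 - <<'E'
from h import *
to(632,-91,30,3.14)
im=ctrl.camera("scene"); cv2.imwrite("pics/s5.png",cv2.resize(im[100:300,60:360,::-1],None,fx=2,fy=2))
E
```

```text
mm pos [ 425.  -316.8  105.2] yaw 3.14 q [-0.71  0.36  1.69  0.    1.1  -2.28] | shift mm [-206.5  226.1   75.2] rz -0.0 grip 0.024898243586997614 49.99781906604767 t 10.1
```

View pics/s5.png

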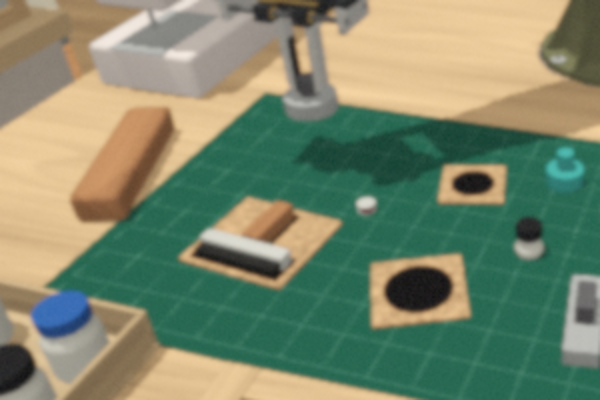

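The big weight is held level at (310,100) in the crop (-6 N). I carry it to its pad.

Call:
jog_arm --pt "-0.01 0.012 0 0 0 0 -1" --pt "-0.024 0.026 0 0 0 0 -1" --pt "-0.03 0.032 0 0 0 0 -1" --pt "-0.03 0.032 0 0 0 0 -1" --pt "-0.03 0.032 0 0 0 0 -1"

```text
time_s: 10.65
ee_pos: [0.5508, -0.1811, 0.1055]
eef_rot: [3.141, -0.001, 3.14]
force: [0.5, -0.3, -5.5]
grip_width: 0.0249
grip_force: 50.0
```

Call:
jog_arm --pt "-0.03 0.032 0 0 0 0 -1" --pt "-0.027 0.03 0 0 0 0 -1" --pt "-0.018 0.02 0 0 0 0 -1" --pt "-0.007 0.01 0 0 0 0 -1" --pt "0 0 0 0 0 0 -1"

```text
time_s: 11.15
ee_pos: [0.6321, -0.0897, 0.1052]
eef_rot: [3.141, -0.002, -3.141]
force: [-1.0, 0.1, -6.2]
grip_width: 0.025
grip_force: 50.0
```

Call:
jog_arm --pt "0 0 0.02 0 0 0 -1" --pt "0 0 0.025 0 0 0 -1" --pt "0 0 0.015 0 0 0 -1" --pt "0 0 0 0 0 0 -1" --pt "0 0 0 0 0 0 -1"

```text
time_s: 11.65
ee_pos: [0.632, -0.0921, 0.047]
eef_rot: [-3.142, 0.0, 3.139]
force: [-0.5, -0.5, -6.3]
grip_width: 0.0253
grip_force: 50.0
```

```bash
python3 - <<'E'
from h import *
to(632,-91,30.5,3.14)
E
```

```text
mm pos [632.  -92.1  47. ] yaw 3.139 q [-0.2   0.65  1.39 -0.    1.1  -1.77] | shift mm [ 0.   1.1 16.5] rz -0.001 grip 0.02528841348204093 49.997602701187134 t 11.65
```

Then lower, release, rise, and head for the small weight at (450,95.5).

Call:
jog_arm --pt "0 0.001 0.006 0 0 0 -1" --pt "0 0 0.006 0 0 0 -1" --pt "0 0 0.002 0 0 0 -1" --pt "0 0 0.001 0 0 0 -1" --pt "0 0 0.001 0 0 0 -1"

```text
time_s: 12.15
ee_pos: [0.6321, -0.0906, 0.0308]
eef_rot: [3.142, 0.0, 3.14]
force: [-5.2, 0.8, 4.2]
grip_width: 0.0251
grip_force: 50.0
```

Call:
jog_arm --pt "0 0 0.001 0 0 0 -1" --pt "0 0 0 0 0 0 -0.3" --pt "0 0 0 0 0 0 0.2" --pt "0 0 0 0 0 0 0.2" --pt "0 0 0 0 0 0 0.2"

```text
time_s: 12.65
ee_pos: [0.6322, -0.0906, 0.0297]
eef_rot: [-3.142, 0.001, 3.14]
force: [0.6, 0.8, -0.1]
grip_width: 0.0533
grip_force: 0.0
```

Call:
jog_arm --pt "0 0 0 0 0 0 0.2" --pt "0 0 -0.02 0 0 0 0.2" --pt "0 0 -0.04 0 0 0 0.2" --pt "0 0 -0.02 0 0 0 0.2" --pt "0 0 0 0 0 0 0.2"

```text
time_s: 13.15
ee_pos: [0.6334, -0.0909, 0.1128]
eef_rot: [-3.141, 0.005, 3.14]
force: [0.4, 0.3, 0.2]
grip_width: 0.0564
grip_force: 0.0
```

Call:
jog_arm --pt "0.02 0.02 0 0 0 0 0.2" --pt "0.032 0.033 0 0 0 0 0.2" --pt "0.032 0.033 0 0 0 0 0.2" --pt "0.032 0.033 0 0 0 0 0.2" --pt "0.032 0.033 0 0 0 0 0.2"

```text
time_s: 13.65
ee_pos: [0.4823, 0.0626, 0.1084]
eef_rot: [-3.142, -0.001, 3.14]
force: [0.8, 0.2, 0.8]
grip_width: 0.0562
grip_force: 0.0
```

Call:
jog_arm --pt "0.024 0.025 0 0 0 0 0.2" --pt "0.01 0.01 0 0 0 0 0.2" --pt "0 0 0 0 0 0 0.2"

```text
time_s: 13.95
ee_pos: [0.4497, 0.0974, 0.1091]
eef_rot: [-3.141, -0.0, -3.141]
force: [-0.5, -0.9, -1.1]
grip_width: 0.0565
grip_force: 0.0
```

```bash
python3 - <<'E'
from h import *
to(450,95.5,26.5,3.14)
im=ctrl.camera("scene"); cv2.imwrite("pics/s6.png",cv2.resize(im[100:300,200:500,::-1],None,fx=2,fy=2))
E
```

```text
mm pos [449.7  97.4 109.1] yaw 3.142 q [ 0.13  0.21  1.87 -0.    1.06 -1.44] | shift mm [-0.3 -1.9 82.6] rz 0.002 grip 0.05648997706023706 0.0 t 13.95
```

View pics/s6.png

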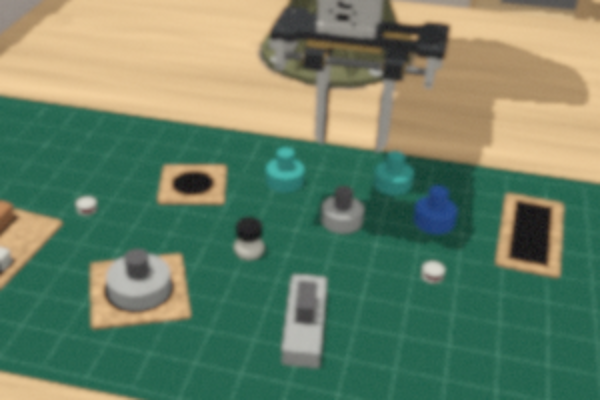

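The big weight sits on its silhouette at (137,280) in the crop, and the gripper is over the steel small weight at (343,212).

Call:
jog_arm --pt "0 -0.002 0.03 0 0 0 0.2" --pt "0 0 0.03 0 0 0 0.2" --pt "0 0 0.015 0 0 0 0.2" --pt "0 0 0.007 0 0 0 0.2" --pt "0 0 0 0 0 0 0.2"

```text
time_s: 14.5
ee_pos: [0.4506, 0.0939, 0.0267]
eef_rot: [-3.141, -0.001, 3.139]
force: [-0.1, -1.3, 0.7]
grip_width: 0.0562
grip_force: 0.0
```

Call:
jog_arm --pt "0 0 0 0 0 0 -1" --pt "0 0 0 0 0 0 -1" --pt "0 0 0 0 0 0 -1" --pt "0 0 0 0 0 0 -1" --pt "0 0 0 0 0 0 -1"

```text
time_s: 15.0
ee_pos: [0.4505, 0.0948, 0.0277]
eef_rot: [3.141, 0.001, 3.14]
force: [-0.7, -0.3, 2.7]
grip_width: 0.0212
grip_force: 50.0
```

Call:
jog_arm --pt "0 0 0 0 0 0 -1" --pt "0 0 0 0 0 0 -1" --pt "0 0 0 0 0 0 -1"

```text
time_s: 15.3
ee_pos: [0.4505, 0.0948, 0.0277]
eef_rot: [3.141, 0.0, 3.14]
force: [-1.6, 0.3, 4.8]
grip_width: 0.0211
grip_force: 50.0
```

Call:
jog_arm --pt "0 0 -0.005 0 0 0 -1" --pt "0 0 -0.015 0 0 0 -1" --pt "0 0 -0.025 0 0 0 -1" --pt "0 0 -0.025 0 0 0 -1" --pt "0 0 -0.01 0 0 0 -1"

```text
time_s: 15.8
ee_pos: [0.4508, 0.0948, 0.1092]
eef_rot: [3.141, 0.002, 3.14]
force: [0.0, -0.0, -3.7]
grip_width: 0.0206
grip_force: 50.0
```

Call:
jog_arm --pt "0 0 0 0 0 0 -1" --pt "0 0 0 0 0 0 -1"

```text
time_s: 16.0
ee_pos: [0.4498, 0.0946, 0.1064]
eef_rot: [-3.141, -0.001, 3.14]
force: [-0.3, -0.8, -5.7]
grip_width: 0.0209
grip_force: 50.0
```

```bash
python3 - <<'E'
from h import *
to(428.5,-100,30.5,3.14)
E
```

```text
mm pos [449.8  94.6 106.4] yaw 3.14 q [ 0.13  0.22  1.88 -0.    1.05 -1.44] | shift mm [  20.9 -194.7   75.9] rz -0.0 grip 0.020909548102612058 49.998536109924316 t 16.0
```

Call:
jog_arm --pt "0.002 -0.016 0 0 0 0 -1" --pt "0.004 -0.035 0 0 0 0 -1" --pt "0.004 -0.04 0 0 0 0 -1" --pt "0.004 -0.04 0 0 0 0 -1" --pt "0.004 -0.035 0 0 0 0 -1"

```text
time_s: 16.5
ee_pos: [0.431, -0.0728, 0.1061]
eef_rot: [3.141, -0.002, 3.14]
force: [0.8, 0.4, -3.7]
grip_width: 0.0212
grip_force: 50.0
```

Call:
jog_arm --pt "0.002 -0.02 0 0 0 0 -1" --pt "0.001 -0.009 0 0 0 0 -1" --pt "0 0 0.02 0 0 0 -1" --pt "0 0 0.025 0 0 0 -1" --pt "0 0 0.015 0 0 0 -1"

```text
time_s: 17.0
ee_pos: [0.4279, -0.0994, 0.0451]
eef_rot: [3.141, -0.003, 3.14]
force: [0.5, 0.2, -4.0]
grip_width: 0.0211
grip_force: 50.0
```

Call:
jog_arm --pt "0 0 0 0 0 0 -1" --pt "0 0 0 0 0 0 -1"

```text
time_s: 17.2
ee_pos: [0.4289, -0.0998, 0.0473]
eef_rot: [3.141, -0.001, 3.14]
force: [0.2, -0.3, -3.2]
grip_width: 0.021
grip_force: 50.0
```

```bash
python3 - <<'E'
from h import *
to(428.5,-100,31,3.14)
E
```

```text
mm pos [428.9 -99.8  47.3] yaw 3.14 q [-0.31  0.28  1.97  0.    0.9  -1.88] | shift mm [ 0.4 -0.2 16.3] rz 0.0 grip 0.021014502100867798 49.99836981296539 t 17.2
```

Call:
jog_arm --pt "0 0 0.006 0 0 0 -1" --pt "0 0 0.006 0 0 0 -1" --pt "0 0 0.002 0 0 0 -1" --pt "0 0 0.001 0 0 0 -1" --pt "0 0 0.001 0 0 0 -1"

```text
time_s: 17.7
ee_pos: [0.4291, -0.1003, 0.0317]
eef_rot: [-3.142, 0.0, 3.14]
force: [-6.8, 2.5, 15.6]
grip_width: 0.0206
grip_force: 50.0
```

Call:
jog_arm --pt "0 0 0.001 0 0 0 -1" --pt "0 0 0 0 0 0 -0.3" --pt "0 0 0 0 0 0 0.2" --pt "0 0 0 0 0 0 0.2" --pt "0 0 0 0 0 0 0.2"

```text
time_s: 18.2
ee_pos: [0.4291, -0.1003, 0.0305]
eef_rot: [-3.142, 0.0, 3.14]
force: [-0.3, -0.4, 0.4]
grip_width: 0.0496
grip_force: 0.0
```

Call:
jog_arm --pt "0 0 0 0 0 0 0.2" --pt "0 0 -0.02 0 0 0 0.2" --pt "0 0 -0.04 0 0 0 0.2" --pt "0 0 -0.02 0 0 0 0.2" --pt "0 0 0 0 0 0 0.2"

```text
time_s: 18.7
ee_pos: [0.4302, -0.1006, 0.1128]
eef_rot: [-3.14, 0.004, 3.14]
force: [0.5, -0.4, -0.1]
grip_width: 0.0564
grip_force: 0.0
```

Call:
jog_arm --pt "-0.022 0.02 0 0 0 0 0.2" --pt "-0.034 0.032 0 0 0 0 0.2" --pt "-0.034 0.032 0 0 0 0 0.2" --pt "-0.034 0.032 0 0 0 0 0.2" --pt "-0.034 0.032 0 0 0 0 0.2"

```text
time_s: 19.2
ee_pos: [0.5879, 0.049, 0.1088]
eef_rot: [-3.141, -0.002, 3.14]
force: [0.0, -1.7, 0.4]
grip_width: 0.0566
grip_force: 0.0
```

Call:
jog_arm --pt "-0.03 0.028 0 0 0 0 0.2" --pt "-0.017 0.016 0 0 0 0 0.2" --pt "0 0 0 0 0 -0.139 0.2" --pt "0 0 0 0 0 0 0.2" --pt "0 0 0 0 0 0 0.2"

```text
time_s: 19.7
ee_pos: [0.6338, 0.0911, 0.1093]
eef_rot: [3.142, -0.001, -3.008]
force: [0.2, 0.2, 0.5]
grip_width: 0.0562
grip_force: 0.0
```

```bash
python3 - <<'E'
from h import *
to(634.4,91.8,26.5,3.28)
im=ctrl.camera("scene"); cv2.imwrite("pics/s7.png",cv2.resize(im[100:300,200:500,::-1],None,fx=2,fy=2))
E
```

```text
mm pos [633.8  91.1 109.3] yaw 3.275 q [ 0.09  0.59  1.34 -0.    1.22 -1.62] | shift mm [-0.7  0.6 82.8] rz -0.005 grip 0.05618204798321781 0.0 t 19.7
```

View pics/s7.png

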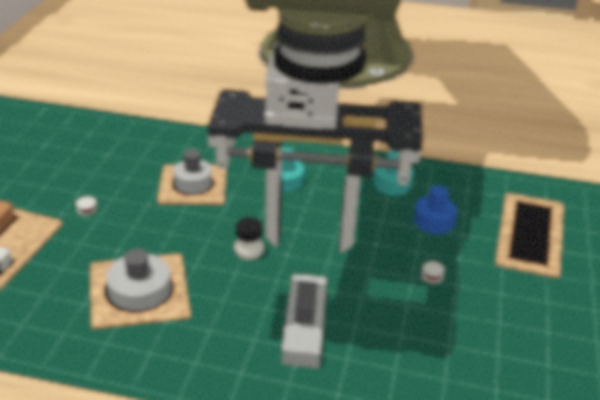

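The small weight is parked at (193,178) in the crop, and the gripper is over the bar at (306,310).

Call:
jog_arm --pt "-0.001 0.001 0.03 0 0 0 0.2" --pt "0 0 0.03 0 0 0 0.2" --pt "0 0 0.015 0 0 0 0.2" --pt "0 0 0.007 0 0 0 0.2" --pt "0 0 0 0 0 0 0.2"

```text
time_s: 20.25
ee_pos: [0.6351, 0.0923, 0.0283]
eef_rot: [3.142, -0.001, -3.005]
force: [-0.7, -0.4, 0.6]
grip_width: 0.0561
grip_force: 0.0
```

Call:
jog_arm --pt "0 0 0 0 0 0 -1" --pt "0 0 0 0 0 0 -1" --pt "0 0 0 0 0 0 -1" --pt "0 0 0 0 0 0 -1" --pt "0 0 0 0 0 0 -1"

```text
time_s: 20.75
ee_pos: [0.6353, 0.0923, 0.0288]
eef_rot: [-3.141, 0.0, -3.004]
force: [0.3, 0.2, -3.0]
grip_width: 0.0201
grip_force: 8.2
```

Call:
jog_arm --pt "0 0 0 0 0 0 -1" --pt "0 0 0 0 0 0 -1" --pt "0 0 0 0 0 0 -1"

```text
time_s: 21.05
ee_pos: [0.6353, 0.0924, 0.0288]
eef_rot: [-3.141, 0.0, -3.004]
force: [-0.2, -2.5, 3.9]
grip_width: 0.0198
grip_force: 50.0
```

Call:
jog_arm --pt "0 0 -0.005 0 0 0 -1" --pt "0 0 -0.015 0 0 0 -1" --pt "0 0 -0.025 0 0 0 -1" --pt "0 0 -0.025 0 0 0 -1" --pt "0 0 -0.01 0 0 0 -1"

```text
time_s: 21.55
ee_pos: [0.6359, 0.0927, 0.1116]
eef_rot: [-3.142, 0.003, -3.004]
force: [0.2, 0.5, -6.1]
grip_width: 0.0195
grip_force: 50.0
```

Call:
jog_arm --pt "0 0 0 0 0 0.095 -1" --pt "0 0 0 0 0 0.095 -1" --pt "0 0 0 0 0 0 -1" --pt "0 0 0 0 0 0 -1"

```text
time_s: 21.95
ee_pos: [0.6349, 0.0926, 0.1081]
eef_rot: [-3.142, -0.001, 3.092]
force: [-0.3, 0.0, -6.6]
grip_width: 0.0191
grip_force: 50.0
```

```bash
python3 - <<'E'
from h import *
to(415.2,312.4,31,3.089)
E
```

```text
mm pos [634.9  92.6 108.1] yaw 3.092 q [ 0.09  0.59  1.34  0.    1.21 -1.43] | shift mm [230.4 208.6  77.1] rz 0.003 grip 0.019134021409886567 49.98097836971283 t 21.95
```

Call:
jog_arm --pt "0.022 0.02 0 0 0 0 -1" --pt "0.034 0.031 0 0 0 0 -1" --pt "0.034 0.031 0 0 0 0 -1" --pt "0.034 0.031 0 0 0 0 -1" --pt "0.034 0.031 0 0 0 0 -1"

```text
time_s: 22.45
ee_pos: [0.4835, 0.2457, 0.1085]
eef_rot: [3.142, -0.0, 3.091]
force: [-0.3, 1.0, -6.4]
grip_width: 0.0197
grip_force: 50.0
```

Call:
jog_arm --pt "0.034 0.031 0 0 0 0 -1" --pt "0.026 0.0235 0 0 0 0 -1" --pt "0.012 0.01 0 0 0 0 -1" --pt "0 0 0.02 0 0 0 -1" --pt "0 0 0.025 0 0 0 -1"

```text
time_s: 22.95
ee_pos: [0.4169, 0.3135, 0.0639]
eef_rot: [3.14, 0.002, 3.092]
force: [-0.2, 0.1, -6.2]
grip_width: 0.0193
grip_force: 50.0
```

Call:
jog_arm --pt "0 0 0.015 0 0 0 -1" --pt "0 0 0 0 0 0 -1" --pt "0 0 0 0 0 0 -1"

```text
time_s: 23.25
ee_pos: [0.4169, 0.3128, 0.0489]
eef_rot: [3.142, 0.0, 3.09]
force: [-0.5, 0.3, -5.1]
grip_width: 0.0195
grip_force: 50.0
```

```bash
python3 - <<'E'
from h import *
to(415.2,312.4,33,3.089)
E
```

```text
mm pos [416.9 312.8  48.9] yaw 3.09 q [ 0.57  0.43  1.75 -0.    0.97 -0.95] | shift mm [ 1.7 -0.5 15.9] rz 0.001 grip 0.019543275663848576 49.9809855222702 t 23.25
```

Then lower, release, rise, and pull the arm towards the base's side, clear of the camera.

Call:
jog_arm --pt "0.0015 0 0.006 0 0 0 -1" --pt "0 0 0.005 0 0 0 -1" --pt "0 0 0.003 0 0 0 -1" --pt "0 0 0.001 0 0 0 -1" --pt "0 0 0.001 0 0 0 -1"

```text
time_s: 23.75
ee_pos: [0.4151, 0.3129, 0.0327]
eef_rot: [-3.142, 0.0, 3.089]
force: [-5.8, -4.6, 10.9]
grip_width: 0.0198
grip_force: 50.0
```

Call:
jog_arm --pt "0 0 0.001 0 0 0 -1" --pt "0 0 0 0 0 0 -0.3" --pt "0 0 0 0 0 0 0.2" --pt "0 0 0 0 0 0 0.2" --pt "0 0 0 0 0 0 0.2"

```text
time_s: 24.25
ee_pos: [0.4152, 0.313, 0.0316]
eef_rot: [3.141, 0.0, 3.089]
force: [-0.2, 1.9, 0.2]
grip_width: 0.048
grip_force: 0.0
```

Call:
jog_arm --pt "0 0 0 0 0 0 0.2" --pt "0 0 -0.02 0 0 0 0.2" --pt "0 0 -0.04 0 0 0 0.2" --pt "0 0 -0.04 0 0 0 0.2" --pt "0 0 -0.03 0 0 0 0.2"

```text
time_s: 24.75
ee_pos: [0.4152, 0.3131, 0.1639]
eef_rot: [3.14, 0.002, 3.089]
force: [-0.0, -0.1, -0.6]
grip_width: 0.0566
grip_force: 0.0
```

Call:
jog_arm --pt "0.03 0.03 0 0 0 0 0.2" --pt "0.034 0.034 0 0 0 0 0.2" --pt "0.034 0.034 0 0 0 0 0.2" --pt "0.034 0.034 0 0 0 0 0.2" --pt "0.034 0.034 0 0 0 0 0.2"

```text
time_s: 25.25
ee_pos: [0.2565, 0.4887, 0.1616]
eef_rot: [3.141, 0.0, 3.089]
force: [0.5, 0.0, 0.3]
grip_width: 0.0565
grip_force: 0.0
```

Call:
jog_arm --pt "0.02 0.02 0 0 0 0 0.2" --pt "0 0 0 0 0 0 0.2" --pt "0 0 0 0 0 0 0.2"

```text
time_s: 25.55
ee_pos: [0.2388, 0.5085, 0.1612]
eef_rot: [-3.141, -0.0, 3.09]
force: [0.6, -1.1, 0.5]
grip_width: 0.0565
grip_force: 0.0
```

```bash
python3 - <<'E'
from h import *
to(230,500,200,3.1)
im=ctrl.camera("top"); H,S,V=masks(im)
cv2.imwrite("pics/t8.png",cv2.resize(im[130:270,160:460,::-1],None,fx=2.6,fy=2.6))
roi=np.zeros(H.shape,bool); roi[112:290,128:492]=1
for t,m,z in(("steel",(S<60)&(V>90),.026),("ink",(V<70)&(S<90),.04),("warm",(H<25)&(S>70)&(V>90),.026)):
    for b,s,c in blobs(m&roi,60): print(t,s[4],np.round(c),*rect("top",b,z))
E
```

```text
mm pos [238.8 508.5 161.2] yaw 3.09 q [ 1.07  0.37  1.54 -0.    1.24 -0.45] | shift mm [  8.4  -8.9 -38.8] rz -0.01 grip 0.05653207245149275 0.0 t 25.55
steel 488 [347. 158.] [630.9 -89.7] [66.5 65.2] 0.771
steel 331 [425. 158.] [ 631.7 -296.2] [111.9  22.4] 1.484
steel 70 [233. 200.] [518.  206.4] [22.5 21.9] 0.814
steel 67 [392. 204.] [ 509.6 -205.3] [23.8 20.9] -0.024
steel 592 [191. 239.] [415.3 311.9] [109.2  38.2] -0.052
steel 274 [352. 234.] [428.2 -98.9] [47.8 47.1] -0.789
ink 112 [425. 153.] [ 643.2 -293.1] [105.5   9.1] 1.509
ink 99 [311. 193.] [534.1   5. ] [27.7 25.8] -0.771
warm 248 [130. 138.] [657.6 481.2] [194.4  13.2] 0.071
warm 780 [347. 161.] [625.8 -89.5] [100.1  98.9] -1.137
warm 1718 [424. 175.] [ 597.5 -292.1] [134.4 124.8] 1.475
warm 641 [193. 240.] [412.8 306.9] [138.   66.3] -0.053
warm 623 [351. 235.] [426.2 -98. ] [79.7 78.4] -1.299
```

View pics/t8.png

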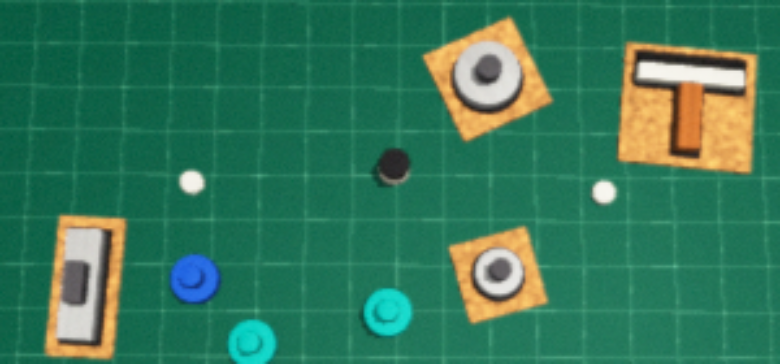

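All four tools cover their silhouettes within about 4 mm, with angles within about 0.02 rad. The ink pot is still at (311,193), so I hand in.

```bash
python3 -c "
from station import ctrl
print(ctrl.hand_in())"
```

```text
the job is handed in; nothing more can be done
None
```

I parked all four tools flat on their own pads, within about 4 mm and 0.02 rad by the last top picture, left the ink pot where it was, and handed in at about 26 s; no verdict came back.

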